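# Build up the sieve stack on the shaker base

## Robot

A 6-joint arm with a two-finger parallel gripper is mounted at the origin on a cart in front of the work surface, level with it; the furniture and walls round the work are solid. World frame = base frame: x ahead of the robot, y to its left, z up, the work surface at z = 0. Lengths are in m, angles in rad, forces in N, time in s.
With the tool pointing down it reaches from about 0.3 to 0.75 m from the base axis. Payload 8.5 kg.
Tool frame: the origin (TCP) lies between the finger pads; the fingertips stand 25 mm ahead of it and the grasp point (between the pads) lies 6 mm ahead of it; z points along the fingers, y is the direction in which the jaws open and shut (so a half turn about z gives the same grasp; the last joint's range is limited). The gripper opens to 85 mm and grips with 20 to 120 N. Pads are 22 mm wide; open, the fingers measure 114 mm over their backs; the gripper's body (76 mm by 85 mm) begins 54 mm behind the grasp point. The pads swing forward as they close: fully open they stand 13 mm farther back than shut.
Start: joints at [1.131, 0.381, 1.297, -0, 1.464, -0.215], TCP at [0.123, 0.536, 0.256] pointing down, gripper open.
Joint ranges: [-3.11, 3.11], [-0.89, 2.33], [0.22, 2.48], [-1.42, 4.56], [0.17, 2.85], [-2.88, 2.88]. Speed limits (rad/s): [2.39, 2.39, 3.14, 3.14, 3.14, 3.14].

## Interface

Orientations are given as a rotation vector (axis times angle).
In Python, from workcell import robot gives the robot as it stands. Calls block until the motion is done:
- robot.reach(position, orientation): joint-space move of the TCP to a pose.
- robot.move_straight(position, v=0.15, frame=None, contact_N=None): straight line of the TCP; frame=None keeps the orientation; v is the mean speed in m/s. With contact_N (N) it stops when the force on the tool has changed by that much, and returns True; else False.
- robot.move_joints(angles): joint-space move.
- robot.grip(opening, grip_force=None): finger opening in m; grip_force is the grip in N (None keeps the last); returns when the fingers have stopped.
- robot.dwell(seconds).
- robot.ik(position, orientation): joint angles nearest the present ones, or None.
- robot.get_state(): the state.
- robot.get_image(name): name is "scene" or "top" or "wrist"; returns a dict with "frame" (420x560x3 uint8, blue, green, red), "range_z" (420x560 float32, m along the optical axis (not along the pixel's ray), 0 where there is no reading), "camera_matrix" (3x3 intrinsics, pixels), "pose" (4x4, takes a point from camera to world coordinates). Camera axes: x right, y down, z forward; pixel columns grow to the right and rows downward; lengths in m; the calibration is good to about 2 mm. The wrist camera is an equidistant fisheye: a pixel r from the principal point sees the ray r / f radians off the axis. A picture is of the moment at which its call begins.
A pose or a line that the arm cannot do raises robot.IKError and nothing moves.
- robot.hand_in(): hands the job in, once; it reports no verdict.
Trained networks look in a picture, given as the dict that the camera call returned (one of the last four; its "shot" number tells which), for a name from the list of things; names that differ only in an ending like _2 or _b are one class to them, and where a whole thing is asked for, a point or a joint stands for the part that bears it (a point fixed in the world has none). Each returns a list of dicts, best first, with "conf" (0 to 1); they miss things now and then, are a little off and sometimes report something else, mostly with a low value. They report only what shows in the picture. A call takes as long as a camera call. They do not tell look-alikes from the thing itself.
- robot.search_frame(picture, name): "centre" ([x, y, z] in m, in the coordinates of the camera as it stood for that picture, good to about 4 mm: the middle of the surface that is visible of it).
- robot.pinpoint(picture, name): "centre" ([x, y, z] in m, in the coordinates of the camera as it stood for that picture, good to about 4 mm: a listed point, or the origin of a listed thing).
The state is a dict: "time_s": time; "qpos": joint angles; "joint_velocities": joint speeds; "joint_torque": joint torques, N m; "position": TCP position; "orientation": TCP orientation; "force": force on the tool from outside, world axes, zero at the start; "torque": the same for the moment, N m; "opening": finger opening in m.
Only numpy, scipy, OpenCV 4.12 (cv2) and the standard library are available. Lean on these libraries where they do the work, as an engineer would, in place of code of your own. Each camera call takes 0.05 s, during which the arm holds its last target. There are 200 camera calls.

## Task

Get the sieves ready for shaking: build the stack on the shaker base from the bottom up, one part after another - first the receiving pan into the ring of the base, then the fine sieve, then the coarse sieve, and the lid on top. Each part must sit level with its foot fully down inside the one below. Leave the cup, the glass jar and the bottle where they stand.

Things in the scene. Friction and masses are not known exactly. Their poses are not given: they have to be found in the camera images.
- shaker_base: Low round grey vibrating base, 120 mm across, fixed to the table, with a small black dial and switch on its side. On top, central, a steel seat ring, 56 mm outside, 52 mm inside, 15 mm deep, its top edge 52 mm above the table. Origin: centre of the underside, z up. A part seated in the ring has its underside 44 mm above this origin.
- pan: Loose steel cylinder, 36 mm high, 56 mm outside, 52 mm mouth: the lowest one, with a plain bright closed floor. 0.1 kg. Grasp across the outside, above the foot. Foot: lowest 8 mm, tapered, 44 mm across below, 49 above; then a 56 mm shoulder. Origin: centre of the underside, z up. A part seated in it has its underside 28 mm above this origin.
- fine_sieve: Loose steel cylinder, 44 mm high, 56 mm outside, 52 mm mouth: the middle one in height, its floor a dark dense mesh (1 mm openings). 0.11 kg. Grasp across the outside, above the foot. Foot: lowest 8 mm, tapered, 44 mm across below, 49 above; then a 56 mm shoulder. Origin: centre of the underside, z up. A part seated in it has its underside 36 mm above this origin.
- coarse_sieve: Loose steel cylinder, 56 mm high, 56 mm outside, 52 mm mouth: the tallest, its floor an open grid (bars 13 mm apart). 0.13 kg. Grasp across the outside, above the foot. Foot: lowest 8 mm, tapered, 44 mm across below, 49 above; then a 56 mm shoulder. Origin: centre of the underside, z up. A part seated in it has its underside 48 mm above this origin.
- lid: Loose steel disc, 56 mm across, 5 mm thick (8 to 13 mm above its underside), with an upright black knob, 20 mm across, from 13 to 43 mm above its underside. 0.09 kg. Grasp the knob. Foot: lowest 8 mm, tapered, 44 mm across below, 49 above; then a 56 mm shoulder. Origin: centre of the underside, z up.
- cup: Bystander: small empty light grey-blue sample cup, tapered, 54 mm across, 52 mm high, loose. Origin: centre of its underside. To be left where it stands.
- glass_jar: Bystander: small clear glass jar with moulded facets, 56 mm across, 52 mm high, loose. Origin: centre of its underside. To be left where it stands.
- bottle: Bystander: small clear reagent bottle with white screw cap, 38 mm across, 82 mm high, loose. Origin: centre of its underside. To be left where it stands.
Mind the look-alikes: they are no part of the job. Leave any green look-alike of the fine_sieve alone.

How it is judged:
On the way, in this order (a step that is already met when the one before it is completed fails the run):
1. the receiving pan is seated in the ring of the shaker base, upright and let go (horizontal distance between pan and shaker_base below 0.004 m and z of pan in the frame of shaker_base between 0.041 and 0.047 m and angle between pan's own z axis and vertical below 0.07 rad and contact force between pan and the fingers below 0.1 N), for 0.2 s.
2. the fine sieve is seated in the pan, upright and let go (horizontal distance between fine_sieve and pan below 0.004 m and z of fine_sieve in the frame of pan between 0.025 and 0.031 m and angle between fine_sieve's own z axis and vertical below 0.07 rad and contact force between fine_sieve and the fingers below 0.1 N), for 0.2 s.
3. the coarse sieve is seated in the fine sieve, upright and let go (horizontal distance between coarse_sieve and fine_sieve below 0.004 m and z of coarse_sieve in the frame of fine_sieve between 0.033 and 0.039 m and angle between coarse_sieve's own z axis and vertical below 0.07 rad and contact force between coarse_sieve and the fingers below 0.1 N), for 0.2 s.
4. the lid is seated in the coarse sieve, upright and let go (horizontal distance between lid and coarse_sieve below 0.004 m and z of lid in the frame of coarse_sieve between 0.045 and 0.051 m and angle between lid's own z axis and vertical below 0.07 rad and contact force between lid and the fingers below 0.1 N), for 0.2 s.
At the end, for the whole second after the job is handed in: The pan sits in the ring of the shaker base, the fine sieve in the pan, the coarse sieve in the fine sieve and the lid in the coarse sieve: each within 4 mm of centre and 3 mm of its fully seated height over the part below, within 4 degrees of upright, let go and at rest (all of step 1 and all of step 2 and all of step 3 and all of step 4 and linear speed of each of pan, fine_sieve, coarse_sieve, lid below 0.02 m/s); the robot touches nothing.
It fails at once if the cup is shoved more than 25 mm or tipped over (distance of cup from where it was at the start of the episode above 0.025 m or angle between cup's own z axis and vertical above 0.5 rad).
It fails at once if the glass jar is shoved more than 25 mm or tipped over (distance of glass_jar from where it was at the start of the episode above 0.025 m or angle between glass_jar's own z axis and vertical above 0.5 rad).
It fails at once if the bottle is shoved more than 25 mm or tipped over (distance of bottle from where it was at the start of the episode above 0.025 m or angle between bottle's own z axis and vertical above 0.5 rad).
It also fails if it takes over 120 s, if anything falls off the work surface, if the arm or the gripper's body presses on something with over 40 N, if the wrist force passes 120 N, or if a joint passes its speed limit or range.

## Working session

There is one attempt and no reset: what is moved stays moved. The work goes in short steps, each a Python script; the robot and the scene stay as the last script left them, time stands still between calls to the robot, and variables do not carry over. Pictures are saved under pics/ and viewed, about 12 in all and at most 16, crops included, and the job is handed in when it is done.

```bash
mkdir -p pics; ls; cat > h.py <<'E'
import numpy as np, cv2
from workcell import robot
def world(im,c):
    return (im["pose"]@np.append(c,1))[:3]
E
python3 - <<'E'
from h import *
for n in("top","scene"):
    im=robot.get_image(n); cv2.imwrite(f"pics/{n}0.png",im["frame"]); np.savez(f"{n}0.npz",**{k:im[k] for k in("frame","range_z","camera_matrix","pose")})
    print(n,im["camera_matrix"].tolist(),im["pose"].round(3).tolist())
    for o in "shaker_base pan fine_sieve coarse_sieve lid cup glass_jar bottle".split():
        print(o,[(round(d["conf"],2),world(im,d["centre"]).round(3).tolist()) for d in robot.pinpoint(im,o)])
E
```

```text
pics
top [[407.82965063711464, 0.0, 271.5225604103528], [0.0, 407.82965063711464, 208.02142278052457], [0.0, 0.0, 1.0]] [[-0.006, -0.992, 0.127, 0.396], [-1.0, 0.006, -0.002, 0.029], [0.001, -0.127, -0.992, 1.136], [0.0, 0.0, 0.0, 1.0]]
shaker_base [(0.72, [0.608, 0.155, -0.001])]
pan [(0.83, [0.506, -0.3, -0.003])]
fine_sieve [(0.9, [0.515, 0.325, -0.002]), (0.68, [0.463, 0.412, -0.001])]
coarse_sieve [(0.8, [0.46, 0.013, -0.003])]
lid []
cup [(0.55, [0.474, 0.181, -0.004])]
glass_jar [(0.83, [0.471, -0.151, 0.001])]
bottle [(0.51, [0.63, 0.008, -0.0])]
scene [[409.37385815532264, 0.0, 280.5338565390809], [0.0, 409.37385815532264, 205.24836655227762], [0.0, 0.0, 1.0]] [[0.801, -0.249, 0.544, -0.031], [-0.598, -0.303, 0.742, -0.748], [-0.02, -0.92, -0.392, 0.46], [0.0, 0.0, 0.0, 1.0]]
shaker_base [(0.97, [0.613, 0.158, 0.003])]
pan [(0.57, [0.509, -0.292, 0.007])]
fine_sieve [(0.62, [0.515, 0.329, 0.001]), (0.62, [0.463, 0.421, 0.006])]
coarse_sieve [(0.93, [0.462, 0.014, 0.002])]
lid [(0.57, [0.621, -0.145, 0.002])]
cup [(0.64, [0.471, 0.179, 0.004])]
glass_jar [(0.69, [0.471, -0.143, 0.003])]
bottle [(0.61, [0.632, 0.014, -0.001])]
```

View pics/top0.png

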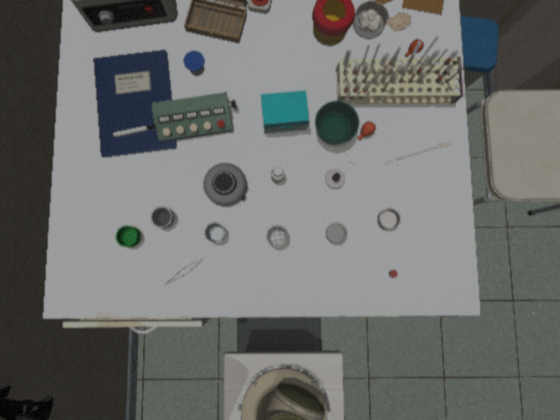

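View pics/scene0.png

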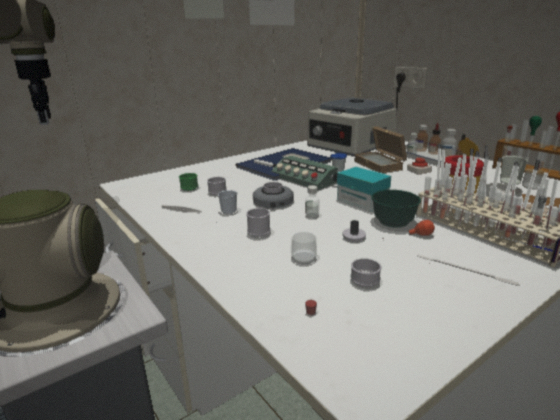

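List of candidates (top picture): for the fine sieve, the steel cylinder (163,217) or the green one (128,237), so I choose the steel one. For the pan, (388,219), with the jar (336,233) and cup (216,232) as possible confusions. Coarse sieve (278,237), lid (335,178), base (225,184), bottle (278,173). Next I hover over the pan and check it from near.

```bash
cat >> h.py <<'E'
from scipy.spatial.transform import Rotation as Ro
def down(yaw):
    z=np.array([0,0,-1.]);y=np.array([np.cos(yaw),np.sin(yaw),0]);return Ro.from_matrix(np.c_[np.cross(y,z),y,z]).as_rotvec()
def cloud(im):
    K=im["camera_matrix"];Z=im["range_z"];v,u=np.indices(Z.shape)
    a=(u-K[0,2])/K[0,0];b=(v-K[1,2])/K[1,1];th=np.hypot(a,b)+1e-9;t=np.tan(np.minimum(th,1.4))/th
    P=np.stack([Z*a*t,Z*b*t,Z],-1)@im["pose"][:3,:3].T+im["pose"][:3,3]
    P[(Z<=0)|(th>1.2)]=np.nan;return P
def fit(P,c,zlo,zhi,r=.045):
    """Min enclosing circle centre of points in height band near c"""
    d=np.hypot(P[...,0]-c[0],P[...,1]-c[1])
    m=(d<r)&(P[...,2]>zlo)&(P[...,2]<zhi);q=P[m]
    (x,y),R=cv2.minEnclosingCircle(((q[:,:2]-c[:2])*1000).astype(np.float32))
    return np.array([c[0]+x/1000,c[1]+y/1000]),R,len(q),np.median(q[:,2])
def look(c,z,yaw,name=None):
    robot.reach([c[0],c[1],z],down(yaw));robot.dwell(.2);im=robot.get_image("wrist")
    if name: cv2.imwrite(f"pics/{name}.png",im["frame"])
    return im
E
python3 - <<'E'
from h import *
s=robot.get_state();print(s["orientation"],Ro.from_rotvec(s["orientation"]).as_matrix().round(2).tolist())
c=[.507,-.297]
for k in(-90,-60,-30,0,30,60,90,120): 
    q=robot.ik([*c,.22],down(np.radians(k)));print(k,None if q is None else np.round(q,2))
k=0
im=look(c,.22,np.radians(-30),"wpan")
print(im["pose"].round(3).tolist(),im["camera_matrix"].tolist(),robot.get_state()["time_s"])
P=cloud(im);print(fit(P,c,.028,.045));print("table",np.nanmedian(P[...,2]))
for o in ("pan","lid"): print(o,[(round(d["conf"],2),world(im,d["centre"]).round(3).tolist()) for d in robot.pinpoint(im,o)])
np.savez("wpan.npz",**{k:im[k] for k in("frame","range_z","camera_matrix","pose")})
E
```

```text
[-3.52358719e-01 -3.12175099e+00 -7.23735241e-06] [[-0.97, 0.22, -0.0], [0.22, 0.97, 0.0], [0.0, 0.0, -1.0]]
-90 [-0.73  0.47  1.25 -0.    1.42  0.84]
-60 [-0.73  0.47  1.25 -0.    1.42  0.32]
-30 [-0.73  0.47  1.25  0.    1.42 -0.21]
0 [-0.73  0.47  1.25 -0.    1.42 -0.73]
30 [-0.73  0.47  1.25 -0.    1.42 -1.25]
60 [-0.73  0.47  1.25  0.    1.42 -1.78]
90 [-0.73  0.47  1.25  0.    1.42 -2.3 ]
120 [-0.73  0.47  1.25 -0.    1.42 -2.83]
[[0.866, -0.474, -0.159, 0.548], [-0.5, -0.821, -0.276, -0.225], [-0.0, 0.319, -0.948, 0.338], [0.0, 0.0, 0.0, 1.0]] [[325.19226210127806, 0.0, 279.592477276334], [0.0, 325.19226210127806, 208.5012856981969], [0.0, 0.0, 1.0]] 4.3583
(array([ 0.50826292, -0.29144561]), 29.36724281311035, 744, np.float64(0.035658867885916684))
table 0.0004998499930192746
pan [(0.73, [0.508, -0.288, 0.003])]
lid [(0.92, [0.624, -0.149, 0.003])]
```

View pics/wpan.png

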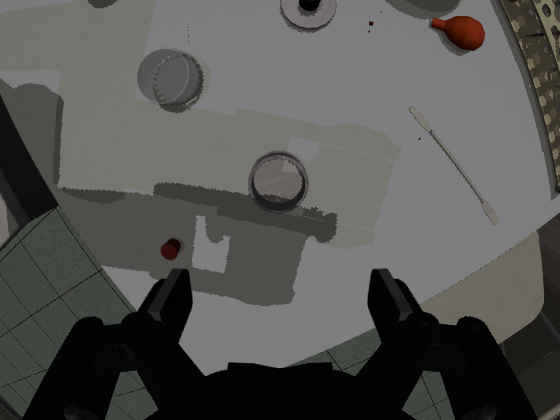

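The wrist view shows the pan at (278,182): an empty steel ring with a bright closed floor. The jar is at (172,78) and the lid at (308,5). The rim fits at 36 mm height, as it should. Next I pick the pan, then look at the base.

```bash
cat >> h.py <<'E'
from scipy.optimize import least_squares
def rim(P,c,z,r=.027,tol=.004):
    """Robust centre of a ring of mean radius r with top edge at height z"""
    for s in(.045,.033):
        d=np.hypot(P[...,0]-c[0],P[...,1]-c[1])
        q=P[(d<s)&(abs(P[...,2]-z)<tol)]
        f=least_squares(lambda p:np.hypot(q[:,0]-p[0],q[:,1]-p[1])-p[2],[c[0],c[1],r],loss="soft_l1",f_scale=.001)
        c=f.x[:2]
    return c,f.x[2],len(q),np.median(q[:,2])
def pick(c,h,yaw,force=40):
    """h: TCP height at the grasp"""
    R=down(yaw);robot.reach([*c,h+.1],R);robot.move_straight([*c,h+.015],v=.15)
    hit=robot.move_straight([*c,h],v=.05,contact_N=8);robot.grip(0,grip_force=force);s=robot.get_state()
    print("pick: hit",hit,"open",round(s["opening"],4),"pos",s["position"],"t",s["time_s"])
E
python3 - <<'E'
from h import *
im=dict(np.load("wpan.npz"));P=cloud(im);c,r,n,z=rim(P,[.508,-.291],.036);print(c,r,n,z)
yaw=np.radians(-30)
robot.grip(.085); 
pick(c,.036,yaw)
robot.move_straight([*c,.22],v=.2);robot.dwell(.2)
s=robot.get_state();print(s["opening"],s["force"])
im=robot.get_image("wrist");cv2.imwrite("pics/heldpan.png",im["frame"]);P=cloud(im)
print(rim(P,c,.22),s["position"])
b=look([.60,.12],.25,0,"wbase") if 0 else None
E
```

```text
[ 0.50849368 -0.29104018] 0.02731518191230857 669 0.035794252051942754
pick: hit False open 0.056 pos [ 0.50854911 -0.29109779  0.03667419] t 6.675
0.05575602205500331 [-0.99313746  0.53302937 -1.40175855]
(array([ 0.50852028, -0.29075409]), np.float64(0.02722294251833868), 3064, np.float64(0.21832426141781835)) [ 0.50832716 -0.29090736  0.21908651]
```

View pics/heldpan.png

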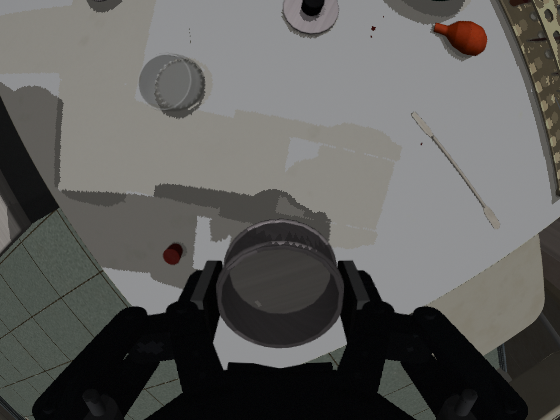

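The pan is held level and centred: its rim is 0.3 mm from the TCP, at pixel (280,295). Next I view the base from near with the pan raised.

```bash
python3 - <<'E'
from h import *
yaw=np.radians(-75)
im=look([.53,.135],.24,yaw,"wbase");P=cloud(im)
print(rim(P,[.61,.156],.052));print(robot.get_state()["qpos"],robot.get_state()["opening"])
for o in("shaker_base","bottle","cup"): print(o,[(round(d["conf"],2),world(im,d["centre"]).round(3).tolist()) for d in robot.pinpoint(im,o)])
print(rim(P,[.53,.135],.24))
E
```

```text
(array([0.60885148, 0.15900344]), np.float64(0.026609910741528308), 425, np.float64(0.05209748113302187))
[ 3.19099624e-02  3.87746763e-01  1.33507008e+00 -3.96995378e-05
  1.41898572e+00  1.34168290e+00] 0.055951547094419005
shaker_base [(0.66, [0.609, 0.157, -0.001])]
bottle [(0.78, [0.631, 0.016, 0.004])]
cup [(0.67, [0.47, 0.186, 0.0])]
(array([0.5304613 , 0.13463947]), np.float64(0.02714176104687976), 3201, np.float64(0.2390780374890034))
```

View pics/wbase.png

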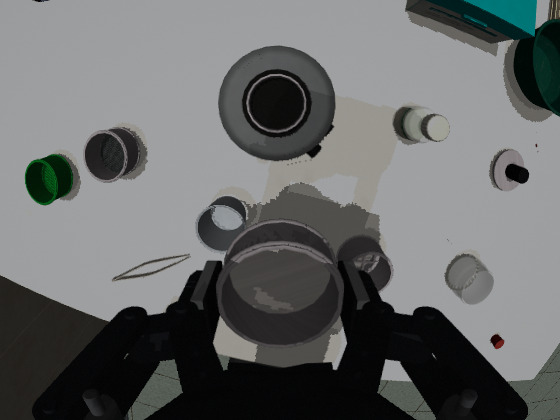

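The view shows the base ring at (277,102), the fine sieve (112,154) beside the green one (50,180), the cup (222,222) and the bottle (422,125). The ring fit agrees with the given sizes: height 52.1 mm, mean radius 26.6 mm. Next I place the pan.

```bash
cat >> h.py <<'E'
def place(c,h,yaw,top=.1):
    """h: expected TCP height when seated"""
    robot.reach([*c,h+top],down(yaw));robot.move_straight([*c,h+.016],v=.15);robot.dwell(.1)
    hit=robot.move_straight([*c,h-.002],v=.02,contact_N=6);s=robot.get_state()
    print("place: hit",hit,"dz mm",round((s["position"][2]-h)*1e3,1),"force",s["force"].round(1) if hasattr(s["force"],"round") else s["force"],"open",s["opening"],"t",s["time_s"])
    return s["position"][2]-h
def leave(c,h,w=.075):
    robot.grip(w);robot.dwell(.3);robot.move_straight([*c,h+.12],v=.15);robot.dwell(.1)
E
python3 - <<'E'
from h import *
c=[.6089,.1590];h=.0807;yaw=np.radians(-75)
dz=place(c,h,yaw)
if abs(dz)<.003:
    leave(c,h)
    im=look([.53,.135],.24,yaw,"pan_in");P=cloud(im);print(rim(P,c,.08),robot.get_state()["time_s"])
    f,_,_,_=r=rim(P,[.515,.327],.044);print("fine",r); np.savez("w.npz",**{k:im[k] for k in("frame","range_z","camera_matrix","pose")})
E
```

```text
place: hit True dz mm -0.0 force [-0.8  0.4  5.5] open 0.05599173046548074 t 12.025
(array([0.60805556, 0.15886029]), np.float64(0.027165538273235035), 842, np.float64(0.07984402414332242)) 14.4167
fine (array([0.51645877, 0.32611766]), np.float64(0.027090438494782813), 510, np.float64(0.04367537234870755))
```

The pan is seated: its rim is at 79.8 mm against 80 expected, and centred within 1 mm. Now the fine sieve, with the jaws turned away from the green look-alike.

```bash
python3 - <<'E'
from h import *
yaw=np.radians(31);d=np.array([-np.sin(yaw),np.cos(yaw)])
f=np.array([.5165,.3261])
im=look(f-.07*d,.22,yaw,"wfine");P=cloud(im);f,r,n,z=rim(P,f,.044);print(f,r,n,z,robot.get_state()["qpos"])
robot.grip(.085)
pick(f,.0385,yaw);robot.move_straight([*f,.25],v=.2);robot.dwell(.1)
im=robot.get_image("wrist");s=robot.get_state();cv2.imwrite("pics/heldfine.png",im["frame"])
print(s["opening"],s["position"],rim(cloud(im),f,s["position"][2]+.0055))
E
python3 -c "
import cv2,numpy as np
a=cv2.imread('pics/wfine.png')[60:360,80:480];b=cv2.imread('pics/heldfine.png')[60:360,80:480];cv2.imwrite('pics/c1.png',np.hstack([a,b]))"
```

```text
[0.5158624  0.32690376] 0.027228403229767422 758 0.04386081098675515 [ 2.55710629e-01  5.17889752e-01  1.17270036e+00 -2.55540243e-05
  1.45091475e+00 -2.84755860e-01]
pick: hit False open 0.0562 pos [0.51598919 0.3269473  0.03910269] t 18.4333
0.05620470692256107 [0.51566299 0.3268134  0.24896254] (array([0.51541488, 0.32777443]), np.float64(0.02715677217048785), 3503, np.float64(0.25351964533122295))
```

View pics/c1.png

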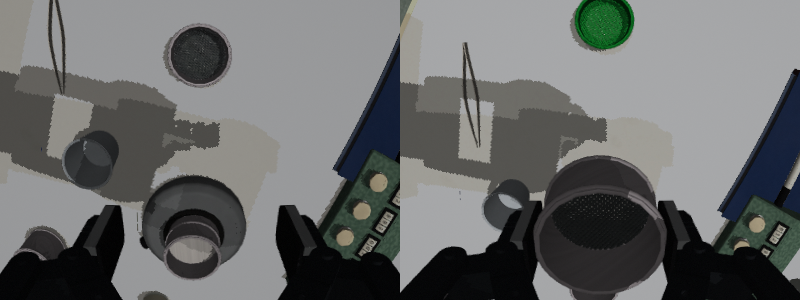

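The left half shows the dark mesh sieve at crop (200,55), and the right half shows it held level with the green one left at (603,20). It is the right part, about 1 mm forward of the TCP. Next I place it in the pan.

```bash
python3 - <<'E'
from h import *
yaw=np.radians(-75);c=np.array([.6084,.1589])-.0006*np.array([.966,.259]);h=.1110
dz=place(c,h,yaw,.12)
if abs(dz)<.003:
    leave(c,h)
    im=look([.53,.135],.24,yaw,"fine_in");P=cloud(im);print(rim(P,c,.116),robot.get_state()["time_s"])
    f,_,_,_=r=rim(P,[.461,.0135],.056);print("coarse",r)
E
```

```text
place: hit True dz mm 0.0 force [ 0.4 -0.5  4.8] open 0.05638616763574067 t 22.8667
(array([0.60783656, 0.15884117]), np.float64(0.027147716046472543), 1111, np.float64(0.115832132322267)) 25.225
coarse (array([0.46219147, 0.01624718]), np.float64(0.027191961674470536), 327, np.float64(0.05584368947857299))
```

```bash
python3 - <<'E'
from h import *
yaw=np.radians(-75);d=np.array([-np.sin(yaw),np.cos(yaw)])
f=np.array([.4622,.0162])
im=look(f-.06*d,.24,yaw,"wcoarse");P=cloud(im);f,r,n,z=rim(P,f,.056);print(f,r,n,z)
robot.grip(.085)
pick(f,.043,yaw);robot.move_straight([*f,.28],v=.2);robot.dwell(.1)
im=robot.get_image("wrist");s=robot.get_state();cv2.imwrite("pics/heldcoarse.png",im["frame"])
print(s["opening"],s["position"],rim(cloud(im),f,s["position"][2]+.013))
E
python3 -c "
import cv2,numpy as np
a=cv2.imread('pics/wcoarse.png')[60:360,80:480];b=cv2.imread('pics/heldcoarse.png')[60:360,80:480];cv2.imwrite('pics/c2.png',np.hstack([a,b]))"
```

```text
[0.46188824 0.01561045] 0.027200769903413368 690 0.05589610712027493
pick: hit False open 0.0559 pos [0.46204483 0.01553868 0.04341216] t 28.5917
0.055718383941918644 [0.46168273 0.01564484 0.27926636] (array([0.46245863, 0.01609353]), np.float64(0.027217748439963243), 3977, np.float64(0.29156967469993217))
```

View pics/c2.png

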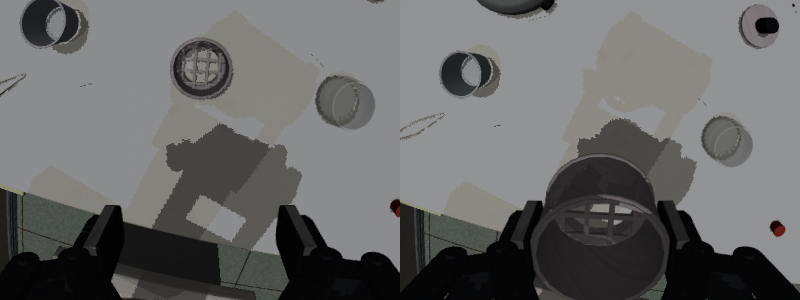

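The coarse sieve, with its open grid, is at crop (202,68) and is then shown held level. Next I place it.

```bash
python3 - <<'E'
from h import *
yaw=np.radians(-75);c=np.array([.6080,.1588])-.0006*np.array([.966,.259]);h=.1514
dz=place(c,h,yaw,.12)
if abs(dz)<.003:
    leave(c,h)
    im=look([.53,.135],.30,yaw,"coarse_in");P=cloud(im);print(rim(P,c,.164),robot.get_state()["time_s"])
    # lid, close
    L=np.array([.623,-.147]);yl=np.radians(-75-15);d=np.array([-np.sin(yl),np.cos(yl)])
    im=look(L-.07*d,.22,yl,"wlid");P=cloud(im)
    print("lid knob",fit(P,L,.039,.047,.03),"disc",fit(P,L,.010,.016,.04),"discmed",rim(P,L,.013)[:2])
    np.savez("wlid.npz",**{k:im[k] for k in("frame","range_z","camera_matrix","pose")})
    print([(round(d["conf"],2),world(im,d["centre"]).round(3).tolist()) for d in robot.pinpoint(im,"lid")],robot.get_state()["qpos"])
E
```

```text
place: hit True dz mm -0.0 force [-0.4  0.5  4.2] open 0.05553779187585954 t 32.6083
(array([0.60718834, 0.15868117]), np.float64(0.02720696255232173), 1007, np.float64(0.16385991623727397)) 34.975
lid knob (array([ 0.62529219, -0.14880606]), 10.136693954467773, 371, np.float64(0.04321755464015409)) disc (array([ 0.62507843, -0.14912565]), 28.083873748779297, 2026, np.float64(0.01335139115611872)) discmed (array([ 0.62484367, -0.14908534]), np.float64(0.02087403739908322))
[(0.92, [0.628, -0.145, 0.004])] [-4.65346336e-01  4.46667822e-01  1.29686087e+00  5.48329193e-05
  1.39770414e+00  1.10426391e+00]
```

View pics/wlid.png

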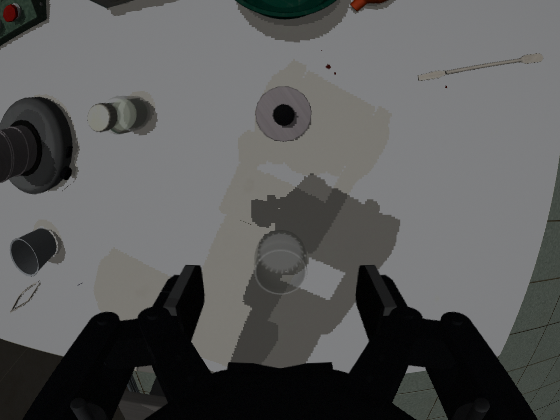

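The lid is upright at (284,114): the knob and disc fits agree to 0.4 mm, with heights 43 and 13 mm as given. The jar at (281,262) is well clear. Next I pick up the lid and place it.

```bash
python3 - <<'E'
from h import *
L=np.array([.6252,-.1489]);yl=np.radians(-90)
robot.grip(.06)
pick(L,.0415,yl);robot.move_straight([*L,.30],v=.2);robot.dwell(.1)
im=robot.get_image("wrist");s=robot.get_state();P=cloud(im);z=s["position"][2]
print(s["opening"],s["position"],"knob",fit(P,L,z-.002,z+.006,.02),"disc",fit(P,L,z-.033,z-.024,.035))
cv2.imwrite("pics/heldlid.png",im["frame"][60:360,80:480])
E
```

```text
pick: hit False open 0.0189 pos [ 0.62537213 -0.14900031  0.04182697] t 38.8333
0.019072185132543586 [ 0.62507588 -0.14881773  0.29918288] knob (array([ 0.63068351, -0.1489636 ]), 18.80288314819336, 1861, np.float64(0.300488633114524)) disc (array([ 0.62521881, -0.14862735]), 27.942716598510742, 3733, np.float64(0.2705158581120659))
```

View pics/heldlid.png

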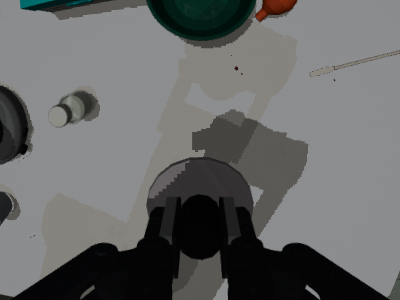

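The lid is held level by the knob at crop (200,225), with its disc centred within 0.3 mm. Next I place it on the stack.

```bash
python3 - <<'E'
from h import *
yaw=np.radians(-75);c=np.array([.6076,.1587]);h=.1978
dz=place(c,h,yaw,.10)
if abs(dz)<.003:
    leave(c,h,.05)
    im=look([.50,.13],.33,yaw,"lid_in");P=cloud(im);print("disc",fit(P,c,.165,.173,.04),"knob",fit(P,c,.196,.203,.03),robot.get_state()["time_s"])
    robot.move_joints([1.131,.381,1.297,0,1.464,-.215]);robot.dwell(.3)
    for n in("top","scene"):
        im=robot.get_image(n)
        for o in("cup","glass_jar","bottle"): print(o,[(round(d["conf"],2),world(im,d["centre"]).round(3).tolist()) for d in robot.pinpoint(im,o)])
    cv2.imwrite("pics/end.png",cv2.resize(im["frame"][80:300,150:430],None,fx=2.5,fy=2.5))
E
```

```text
place: hit True dz mm -0.1 force [-0.6 -0.5  6.1] open 0.01831789725699783 t 43.175
disc (array([0.60727168, 0.15859798]), 28.393199920654297, 2756, np.float64(0.16933874577326025)) knob (array([0.60706569, 0.1589724 ]), 10.06107234954834, 502, np.float64(0.19918010440222467)) 45.7167
cup [(0.77, [0.476, 0.18, -0.0])]
glass_jar [(0.55, [0.471, -0.15, 0.003])]
bottle []
cup [(0.87, [0.473, 0.18, 0.003])]
glass_jar [(0.69, [0.473, -0.145, 0.0]), (0.22, [0.605, 0.161, 0.07])]
bottle [(0.95, [0.633, 0.017, -0.001])]
```

View pics/end.png

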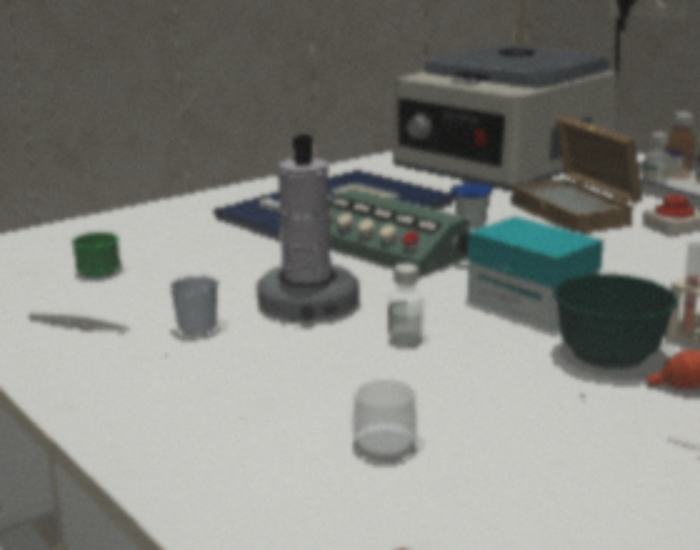

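The stack stands straight and closed on the base at (305,225). The cup, jar, bottle and green look-alike have not moved. The disc is at 169.3 mm (169 expected) and the knob at 199.2 mm (199 expected).

```bash
python3 -c "
from h import *
robot.hand_in();print(robot.get_state()['time_s'])"
```

```text
the job is handed in; nothing more can be done
the job is handed in; nothing more can be done
```

The stack is built on the shaker base in the order you asked: pan, fine sieve, coarse sieve, lid. I handed it in after about 47 s of robot time. The hand-in gives no verdict, so what follows is from my own measurements.

- **Seating:** each part touched down within 0.1 mm of its expected seated height. The wrist camera afterwards put the top edges at 79.8, 115.8 and 163.9 mm, against 80, 116 and 164 mm expected. The lid disc was at 169.3 mm (169 expected) and the knob at 199.2 mm (199 expected).
- **Centring:** the measured centres of neighbouring parts differ by less than 1 mm. They drift about 1.7 mm from the ring up to the lid, which may be partly camera calibration, and each step is well inside the 4 mm limit.
- **Bystanders:** the cup and glass jar were found within about 5 mm of where they started. The network missed the bottle in the last top picture, but the scene camera showed it in place. That camera also gave one low-confidence "glass jar" on the stack itself, a false report. The green look-alike was not touched.

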